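# Set the clay pots out on the plant tray

## Robot

A 6-joint arm with a two-finger parallel gripper is mounted at the origin on the work surface. World frame = base frame: x ahead of the robot, y to its left, z up, the work surface at z = 0. Lengths are in m, angles in rad, forces in N, time in s.
With the tool pointing down it reaches from about 0.35 to 0.85 m from the base axis. Payload 8.1 kg.
Tool frame: the origin (TCP) lies on the centre line of the jaws, within the pads' length; the fingertips stand 17 mm ahead of it and the grasp point (between the pads) lies 2 mm behind it; z points along the fingers, y is the line along which they close (so a half turn about z gives the same grasp; the last joint's range is limited). The gripper opens to 93 mm and grips with 3 to 60 N. Pads are 15 mm wide; open, the fingers measure 128 mm over their backs; the gripper's body (75 mm by 188 mm) begins 65 mm behind the grasp point.
Start: joints at [-1.242, 0.13, 1.488, -0, 1.523, -0.085], TCP at [0.241, -0.549, 0.236] pointing down, gripper open.
Joint ranges: [-2.96, 2.96], [-0.89, 2.26], [0.02, 2.5], [-1.34, 4.48], [0, 2.73], [-2.66, 2.66]. Speed limits (rad/s): [2.39, 2.39, 2.79, 3.14, 3.14, 3.14].

## Interface

Orientations are given as a rotation vector (axis times angle).
In Python, from plant import status, eyes, robot gives the robot as it stands. The module is installed in compiled form; this text tells all that it offers.
- The arm moves only by the tool servo_tool, never from a script. Its argument "plan" is text: rows parted by semicolons, each of 4 numbers parted by spaces: the shift along the tool's x, y, z in m, then the turn about the tool's z in degrees. A call has 1 to 12 rows; each row is the pose to reach, as a shift and turn from the pose commanded when the call began, along the tool's axes at that moment; what a row does not reach only later rows make up. A row lasts 1/12 s, in which the tool goes at most 41.7 mm and 7.16 degrees, less where a joint would pass 70% of its speed; a pose out of reach is approached as far as the arm can. A call with a gripper value outside its range is refused whole. "grip" is the closure, from -1 (fully open) to 1 (shut), set as the call begins (left out, the last holds). The fingers move at their own pace and stop on an object; "grip_force" is the grip in N (left out, the last holds). Time passes only in rows, so rows that repeat a pose let the fingers close. It gives the time, the measured TCP pose, the force, the opening and the grip force at its end, in the units of the state.
- status.read_state(): the state, without advancing time (a new reading comes with each control period).
- eyes.read_camera(name): name is "side" or "top" or "wrist"; returns a dict with "image" (400x640x3 uint8, blue, green, red), "fovy" (degrees; the focal length in pixels is half the picture's height over the tangent of half this angle, whatever the lens; pixels are square), "cx", "cy" (the principal point, pixels), "world_from_camera" (4x4, takes a point from camera to world coordinates); the wrist camera has in their place "hand_eye" (4x4, takes a point from camera to tool coordinates, whose origin is the TCP and whose axes are the flange's). Camera axes: x right, y down, z forward; pixel columns grow to the right and rows downward; lengths in m; the calibration is good to about 2 mm. A picture is of the moment at which its call begins: read the wrist's pose just before it. There is no depth.
- robot.close_job(): hands the job in; it is judged then, once.
The state is a dict: "t": time; "q": joint angles; "dq": joint speeds; "joint_torque": joint torques, N m; "tool_pos": TCP position; "orientation": TCP orientation; "force": force on the tool from outside, world axes, zero at the start; "wrist_torque": the same for the moment, N m; "opening": finger opening in m; "gripper_force": force on a finger pad.
Only numpy, scipy, OpenCV 4.12 (cv2) and the standard library are available. Lean on these libraries where they do the work, as an engineer would, in place of code of your own. Each camera call takes 0.05 s, during which the arm holds its last target. There are 200 camera calls.

## Task

Gather the four empty clay plant pots onto the wooden plant tray, each standing upright in the middle of the saucer that matches it in shape and size: large round pot on the large round saucer, small round on the small round, square on the square, oblong on the oblong, the square and oblong ones in line with their saucers. Set them down gently rather than dropping them, and leave the clay mug and the clay candle holder standing where they are.

Things in the scene. Friction and masses are not known exactly. Their poses are not given: they have to be found in the camera images.
- pot_large: Large round terracotta plant pot, empty, open top, 62 mm high. Rim band 68 mm across over the top 18 mm, best gripped there; below it the wall tapers to a 50 mm base. Origin: centre of the underside; z up. Stands on the platform top (z = 0), 0.11 to 0.22 kg.
- pot_small: Small round terracotta plant pot, empty, open top, 46 mm high. Rim band 46 mm across over the top 14 mm; below it the wall tapers to a 34 mm base. Origin: centre of the underside; z up. 0.05 to 0.10 kg.
- pot_square: Square terracotta plant pot, empty, open top, 54 mm high. Rim band 58 x 58 mm over the top 15 mm, body and base 50 x 50 mm. Origin: centre of the underside; x and y square to its sides, z up. Any of its four quarter turns is as good. 0.10 to 0.21 kg.
- pot_trough: Oblong terracotta plant trough, empty, open top, 50 mm high. Rim band 88 mm (its x axis) x 46 mm (its y axis) over the top 14 mm, body and base 80 x 38 mm: grip it across its short side, y. Origin: centre of the underside; z up. Either end round is as good. 0.11 to 0.22 kg.
- saucer_large: Large round terracotta saucer, fixed on the wooden tray: 78 mm outside, 70 mm inside, rim 11 mm high, floor 4 mm thick. Origin: centre of its underside, 8 mm above the platform; the pot stands with its underside 4 mm above this origin. x and y along the tray's sides. The tray is fixed, 215 mm (x) x 270 mm (y), its rim 16 mm above the platform.
- saucer_small: Small round terracotta saucer, fixed on the tray (the four lie two by two, 96 mm apart along the tray's x and 128 mm along its y, in any arrangement): 60 mm outside, 52 mm inside, rim 11 mm high, floor 4 mm thick. Origin: centre of its underside, 8 mm above the platform; the pot's underside stands 4 mm above it.
- saucer_square: Square terracotta saucer, fixed on the tray: 76 x 76 mm outside, 68 x 68 mm inside, rim 11 mm high, floor 4 mm thick. Origin: centre of its underside; x and y square to its sides (and the tray's), origin 8 mm above the platform; the pot's underside stands 4 mm above it.
- saucer_long: Oblong terracotta saucer, fixed on the tray: 64 mm (its x) x 108 mm (its y) outside, 56 x 100 mm inside, rim 11 mm high, floor 4 mm thick. Its long side is y, so the trough's x lies along the saucer's y. Origin: centre of its underside, 8 mm above the platform; the trough's underside stands 4 mm above it.
- clay_mug: Look-alike, to be left: straight round terracotta drinking mug with a loop handle on its +y side (reaching 48 mm from its axis), 62 mm across, 66 mm high. Origin: centre of the underside.
- clay_candle_holder: Look-alike, to be left: low solid square terracotta block, 58 x 58 mm, 38 mm high, with a round tea candle sunk in its top. Origin: centre of the underside.

How it is judged:
By the outcome, as a careful person would: the job done as asked, in the order asked, and still so for the second after the job is handed in, with the robot touching nothing.
It also fails if it takes over 112 s, if anything falls off the work surface, if the arm or the gripper's body presses on something with over 40 N, if the wrist force passes 120 N, or if a joint passes its speed limit or range.

## Working session

There is one attempt and no reset: what is moved stays moved. The work goes in short steps, Python scripts to look and compute and a tool call to move; the robot and the scene stay as the last step left them, time stands still between calls to the robot, and variables do not carry over. Pictures are saved under pics/ and viewed, at most 14 in all, crops included, and the job is handed in when it is done.

Besides the shell and the picture viewer there is one more tool, called after ">>>" by a JSON object that holds its "api" and its "payload". servo_tool: Moves the arm, as the interface text tells. Its arguments: {"type":"object","properties":{"plan":{"type":"string"},"grip":{"type":"number"},"grip_force":{"type":"number"}},"required":["plan"]}

```bash
mkdir -p pics
python3 - <<'E'
from plant import status, eyes
import cv2,numpy as np
print(status.read_state())
for n in("top","side"):
    c=eyes.read_camera(n); cv2.imwrite(f"pics/{n}0.png",c["image"])
    print(n,c["fovy"],c["cx"],c["cy"],np.round(c["world_from_camera"],4).tolist())
c=eyes.read_camera("wrist");print(c["fovy"],c["cx"],c["cy"],np.round(c["hand_eye"],4).tolist())
E
```

```text
{'t': 0.0, 'q': array([-1.24240726e+00,  1.31131216e-01,  1.48926664e+00,  1.01553770e-05,
        1.52301578e+00, -8.53903595e-02]), 'dq': array([-0.00183164, -0.00075639,  0.00088527, -0.0006317 , -0.00031166,
        0.00132345]), 'joint_torque': array([ 9.19579252e-04, -5.59832418e+01, -4.91760492e+01,  7.65337120e-02,
        3.51876835e-02, -1.43254679e-04]), 'tool_pos': array([ 0.24109841, -0.54884031,  0.23461226]), 'orientation': array([-3.07282671e+00, -6.44964034e-01,  3.30675235e-04]), 'force': array([ 0.25447637,  0.12351915, -0.07094612]), 'wrist_torque': array([ 0.00336452,  0.06718499, -0.07817546]), 'gripper_force': 0.0, 'opening': 0.0932529178463135}
top 43.36258947421811 320.1607900812697 196.7409170088397 [[-0.013, -0.9886, 0.1503, 0.3688], [-0.9996, 0.0167, 0.0239, -0.033], [-0.0261, -0.1499, -0.9884, 1.0952], [0.0, 0.0, 0.0, 1.0]]
side 43.08009561767743 321.2552945382 205.91244958954306 [[-0.852, -0.3149, 0.4183, -0.0374], [-0.5236, 0.5032, -0.6875, 0.8936], [0.0061, -0.8048, -0.5936, 0.8129], [0.0, 0.0, 0.0, 1.0]]
66.99114187116277 321.6251215458787 201.41130972821864 [[0.0006, -0.9695, -0.2449, 0.0683], [1.0, 0.0003, 0.0013, -0.001], [-0.0012, -0.2449, 0.9695, -0.1495], [0.0, 0.0, 0.0, 1.0]]
```

View pics/top0.png

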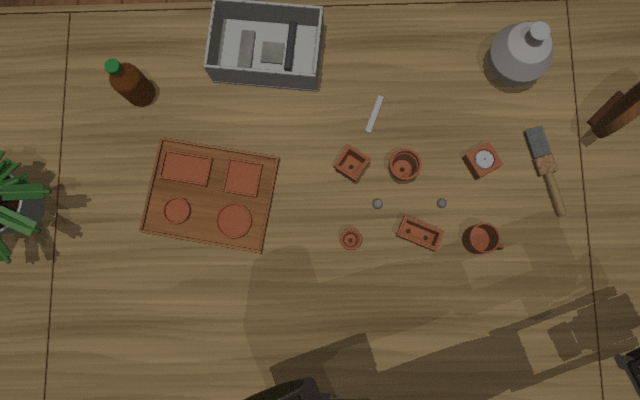

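View pics/side0.png

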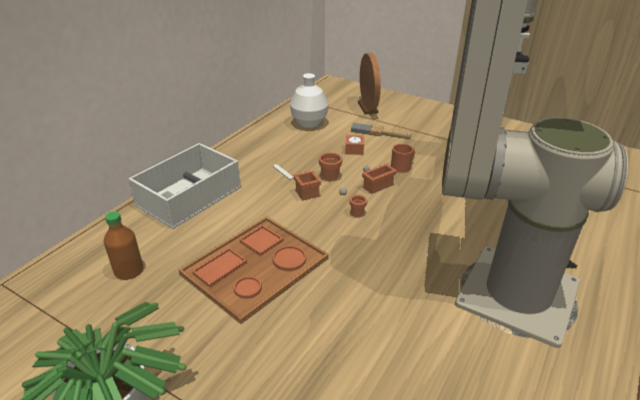

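The top view shows the square pot at (351,163), large at (405,165), small at (351,239) and trough at (420,233). The mug is at (482,238) and the candle holder at (484,159). The tray spans (143..279, 140..252), with the long saucer at (187,168), square at (243,178), small at (177,210) and large at (235,221). The side view agrees with this layout.

```bash
cat > h.py <<'E'
import numpy as np, cv2
from scipy.optimize import minimize
from plant import status, eyes
from scipy.spatial.transform import Rotation as R
def circ(d,n=40):
    a=np.linspace(0,2*np.pi,n,endpoint=False); return np.c_[np.cos(a),np.sin(a)]*d/2
def rect(a,b): return np.array([[a,b],[-a,b],[-a,-b],[a,-b]])/2
def lay(*L): return np.vstack([np.c_[p,np.full(len(p),z)] for p,z in L])
M=dict(large=lay((circ(.068),.062),(circ(.068),.044),(circ(.05),0)),
 small=lay((circ(.046),.046),(circ(.046),.032),(circ(.034),0)),
 square=lay((rect(.058,.058),.054),(rect(.058,.058),.039),(rect(.05,.05),0)),
 trough=lay((rect(.088,.046),.05),(rect(.088,.046),.036),(rect(.08,.038),0)),
 mug=lay((circ(.062),.066),(circ(.062),0)),candle=lay((rect(.058,.058),.038),(rect(.058,.058),0)),
 tray=lay((rect(.215,.27),.016),(rect(.215,.27),0)),
 s_large=lay((circ(.078),.019)),s_small=lay((circ(.06),.019)),s_square=lay((rect(.076,.076),.019)),s_long=lay((rect(.064,.108),.019)))
def cam(name):
    s=status.read_state(); c=eyes.read_camera(name)
    if name=="wrist":
        T=np.eye(4);T[:3,:3]=R.from_rotvec(s["orientation"]).as_matrix();T[:3,3]=s["tool_pos"]
        c["world_from_camera"]=T@c["hand_eye"]
    c["f"]=200/np.tan(np.radians(c["fovy"]/2)); return c
def proj(c,P):
    T=np.linalg.inv(c["world_from_camera"]); q=P@T[:3,:3].T+T[:3,3]
    return q[:,:2]/q[:,2:]*c["f"]+[c["cx"],c["cy"]]
def unproj(c,uv,z):
    T=c["world_from_camera"]; d=T[:3,:3]@np.array([(uv[0]-c["cx"])/c["f"],(uv[1]-c["cy"])/c["f"],1])
    return (T[:3,3]+d*(z-T[2,3])/d[2])[:2]
def place(m,p):
    cs,sn=np.cos(p[2]),np.sin(p[2]); Q=m.copy(); Q[:,:2]=m[:,:2]@np.array([[cs,sn],[-sn,cs]])+p[:2]; return Q
def fit(c,mask_hull,m,p0,yaw=True):
    """fit model silhouette hull to observed hull by maximising IoU"""
    H=mask_hull.reshape(-1,2).astype(np.float32); A=cv2.contourArea(H)
    def cost(p):
        h=cv2.convexHull(proj(c,place(m,p)).astype(np.float32)); i,_=cv2.intersectConvexConvex(h,H)
        return 1-i/(A+cv2.contourArea(h)-i)
    best=None
    for y in (np.radians(np.arange(0,180,15)) if yaw else [0]):
        r=minimize(lambda v:cost(np.array([v[0],v[1],v[2]*10 if yaw else 0])),[*p0,y/10],method="Nelder-Mead",
          options=dict(initial_simplex=[[*p0,y/10],[p0[0]+.01,p0[1],y/10],[p0[0],p0[1]+.01,y/10],[*p0,y/10+.02]],xatol=1e-5,fatol=1e-5))
        if best is None or r.fun<best.fun: best=r
    x=best.x.copy(); x[2]*=10; return x,1-best.fun
def hull_at(mask,uv):
    n,l,st,_=cv2.connectedComponentsWithStats(mask.astype(np.uint8)); 
    k=l[int(uv[1])-4:int(uv[1])+5,int(uv[0])-4:int(uv[0])+5]; k=np.bincount(k[k>0]).argmax()
    s=8; big=cv2.resize((l==k).astype(np.uint8)*255,None,fx=s,fy=s,interpolation=cv2.INTER_LINEAR)
    cs,_=cv2.findContours((big>127).astype(np.uint8),cv2.RETR_EXTERNAL,cv2.CHAIN_APPROX_NONE)
    return (cv2.convexHull(max(cs,key=cv2.contourArea)).reshape(-1,2)+.5)/s-.5
def clay(im):
    b,g,r=[im[...,i].astype(float) for i in range(3)]
    return (r>45)&(r>1.75*g)
E
python3 - <<'E'
from h import *
c=cam("top"); im=c["image"]; mk=clay(im)
cv2.imwrite("pics/mask.png",np.hstack([cv2.resize(im[120:270,130:290],None,fx=2.4,fy=2.4),cv2.resize(np.where(mk[...,None],im,0)[120:270,330:510],None,fx=2.2,fy=2.4)]).astype(np.uint8))
for p in [(405,165),(351,163),(187,168),(235,221),(160,225),(420,120),(170,145)]: print(p,im[p[1],p[0]])
for n,uv,z in [("large",(405,153),.062),("small",(351,233),.046),("square",(351,153),.054),("trough",(420,222),.05),("mug",(482,232),.066),("candle",(480,148),.038),("s_long",(187,168),.019),("s_square",(243,178),.019),("s_small",(177,210),.019),("s_large",(235,221),.019)]:
    try:
        H=hull_at(mk,uv); p,i=fit(c,H,M[n],unproj(c,H.mean(0),z),yaw=not n in("large","small","mug","s_small","s_large"))
        print(n,np.round(p[:2],4),round(np.degrees(p[2]),1),round(i,3))
    except Exception as e: print(n,e)
E
```

```text
(405, 165) [ 52  78 129]
(351, 163) [ 55  80 131]
(187, 168) [ 58  83 132]
(235, 221) [ 55  80 130]
(160, 225) [ 50  80 116]
(420, 120) [ 74 101 118]
(170, 145) [ 46  77 112]
large [ 0.6126 -0.1503] -24.7 0.001
small attempt to get argmax of an empty sequence
square attempt to get argmax of an empty sequence
trough attempt to get argmax of an empty sequence
mug attempt to get argmax of an empty sequence
candle [ 0.6316 -0.3197] 38.1 0.001
s_long attempt to get argmax of an empty sequence
s_square attempt to get argmax of an empty sequence
s_small attempt to get argmax of an empty sequence
s_large attempt to get argmax of an empty sequence
```

View pics/mask.png

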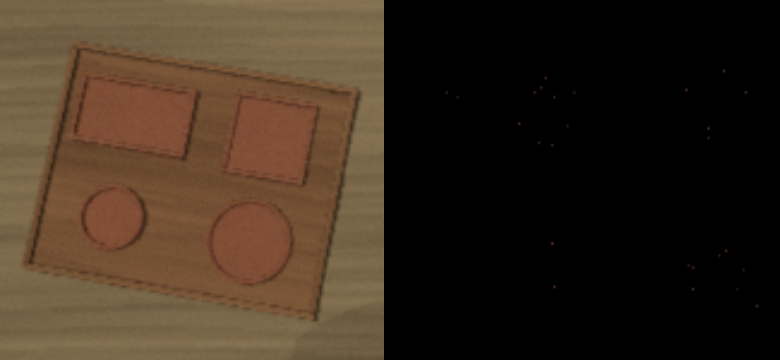

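The picture shows the tray with its four saucers clearly, but my clay threshold was too strict. I'll loosen it after a slight blur.

```bash
cat >> h.py <<'E'
def clay(im,t=1.33):
    im=cv2.bilateralFilter(im,5,30,2).astype(float); r,g=im[...,2],im[...,1]
    return cv2.morphologyEx(((r>25)&(r>t*g)).astype(np.uint8),cv2.MORPH_OPEN,np.ones((2,2)))
ROUND=("large","small","mug","s_small","s_large")
def run(c,mk,L):
    im=cv2.resize(c["image"],None,fx=3,fy=3)
    for n,uv in L:
        H=hull_at(mk,uv); p,i=fit(c,H,M[n],unproj(c,H.mean(0),M[n][0,2]),yaw=n not in ROUND)
        print(n,np.round(p[:2],4),round(np.degrees(p[2]),1),round(i,3))
        for pts,col in ((cv2.convexHull(proj(c,place(M[n],p)).astype(np.float32)),(0,255,0)),(H,(255,0,0))):
            cv2.polylines(im,[np.round((np.array(pts).reshape(-1,2)+.5)*3).astype(np.int32)],True,col,1)
    return im
E
python3 - <<'E'
from h import *
c=cam("top"); mk=clay(c["image"])
im=run(c,mk,[("large",(405,153)),("small",(351,231)),("square",(351,150)),("trough",(420,222)),("mug",(482,232)),("candle",(480,147)),("tray",(212,150))])
mk=clay(c["image"],1.55)
cv2.imwrite("pics/f.png",im[390:780,990:1540])
E
```

```text
large [ 0.5911 -0.1886] 8.1 0.974
small [ 0.4373 -0.0719] 7.9 0.968
square [ 0.5988 -0.0778] 55.1 0.957
trough [ 0.4477 -0.2161] 66.4 0.921
mug [ 0.4341 -0.3434] 6.4 0.942
candle [ 0.6034 -0.3606] 26.8 0.946
tray [0.5413 0.2341] 169.3 0.994
```

View pics/f.png

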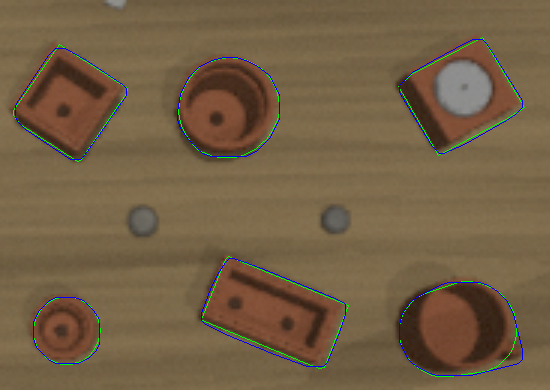

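Fits are good: green model outlines match the blue mask hulls for all the pots. Only the mug's handle is off, which is expected. Next I'll hover over the pots for a wrist view.

```bash
cat >> h.py <<'E'
def go(x,y,z,ay):
    "shift in tool axes and turn (deg) to bring TCP to x,y,z with the tool's y at world angle ay (mod 180)"
    s=status.read_state(); Rm=R.from_rotvec(s["orientation"]).as_matrix()
    cur=np.degrees(np.arctan2(Rm[1,1],Rm[0,1])); turn=-((ay-cur+90)%180-90)
    print("t",round(s["t"],2),"shift mm",np.round(1000*Rm.T@(np.array([x,y,z])-s["tool_pos"]),1),"turn",round(turn,1),"q6",round(s["q"][5],2),"cur",round(cur,1),"tilt",np.round(Rm[:2,2],4))
E
python3 -c "
from h import *
go(.52,-.15,.25,-15)"
```

```text
t 0.25 shift mm [ 415.7 -253.3  -14.6] turn -51.3 q6 -0.09 cur -66.3 tilt [-0.0003  0.0009]
```

>>> {"api": "servo_tool", "payload": {"plan": "0.416 -0.253 -0.015 -51.3;0.416 -0.253 -0.015 -51.3;0.416 -0.253 -0.015 -51.3;0.416 -0.253 -0.015 -51.3;0.416 -0.253 -0.015 -51.3;0.416 -0.253 -0.015 -51.3;0.416 -0.253 -0.015 -51.3;0.416 -0.253 -0.015 -51.3;0.416 -0.253 -0.015 -51.3;0.416 -0.253 -0.015 -51.3;0.416 -0.253 -0.015 -51.3;0.416 -0.253 -0.015 -51.3"}}

```text
t: 1.25
tool_pos: [0.5219, -0.1472, 0.2508]
orientation: [-2.491, -1.915, -0.002]
force: [1.1, -0.8, -0.1]
opening: 0.0932
gripper_force: 0.0
```

>>> {"api": "servo_tool", "payload": {"plan": "0 0 0 0;0 0 0 0;0 0 0 0"}}

```text
t: 1.5
tool_pos: [0.5202, -0.1506, 0.2504]
orientation: [-2.492, -1.913, 0.001]
force: [-0.4, -0.8, -0.2]
opening: 0.0933
gripper_force: 0.0
```

Run:
```python
from h import *
go(.52,-.15,.25,-15)
c=cam("wrist"); P={"large":(.5911,-.1886,.02),"small":(.4373,-.0719,.02),"square":(.5988,-.0778,.02),"trough":(.4477,-.2161,.02)}
for k,v in P.items(): print(k,proj(c,np.array([v])).round())
cv2.imwrite("pics/w1.png",c["image"])
```

```text
t 1.5 shift mm [ 0.5 -0.3  0.4] turn 0.0 q6 -0.12 cur -15.0 tilt [-0.0006 -0.0003]
large [[382. 194.]]
small [[240. 136.]]
square [[369. 106.]]
trough [[282. 241.]]
```

View pics/w1.png

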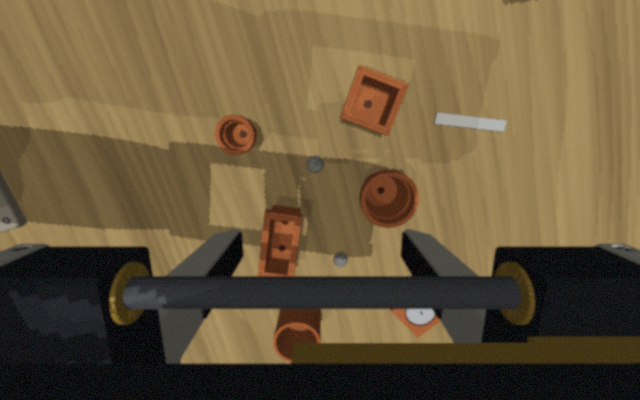

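The wrist view has the large pot at (389,198), square at (374,99), small at (236,134) and the trough partly hidden at (281,240). I'll fit the three visible ones.

Run:
```python
from h import *
c=cam("wrist"); mk=clay(c["image"],1.5)
im=run(c,mk,[("large",(385,180)),("small",(220,134)),("square",(360,85))])
cv2.imwrite("pics/w2.png",im[150:750,600:1350])
go(.592,-.189,.14,-15)
```

```text
large [ 0.5921 -0.187 ] 1.8 0.949
small [ 0.4396 -0.071 ] 7.9 0.934
square [ 0.6006 -0.0761] 55.7 0.98
t 1.6 shift mm [-17.5  79.5 110.5] turn -0.1 q6 -0.11 cur -15.1 tilt [-0.0004 -0.0003]
```

View pics/w2.png

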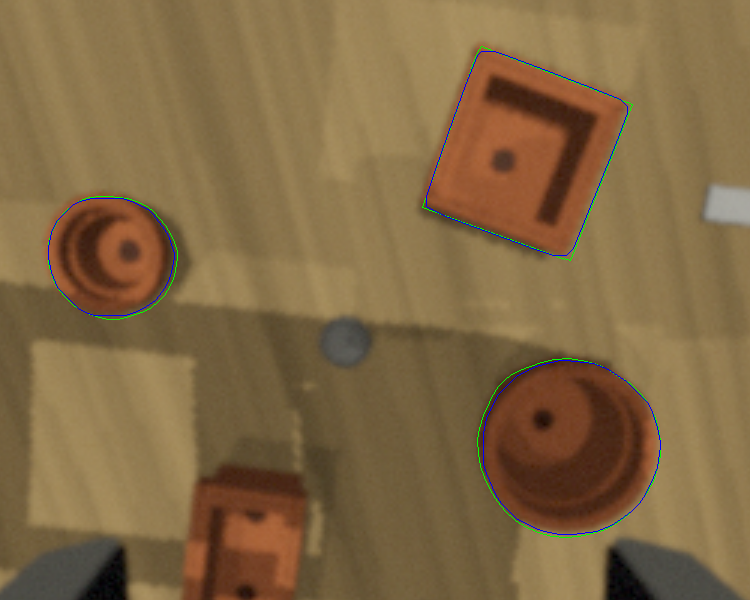

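Both cameras agree to about 2 mm. I'll average the two and grip the large pot at its rim.

>>> {"api": "servo_tool", "payload": {"plan": "-0.0165 0.0787 0.08 0;-0.0165 0.0787 0.08 0;-0.0165 0.0787 0.08 0;-0.0165 0.0787 0.11 0;-0.0165 0.0787 0.14 0;-0.0165 0.0787 0.165 0;-0.0165 0.0787 0.185 0;-0.0165 0.0787 0.199 0;-0.0165 0.0787 0.199 0;-0.0165 0.0787 0.199 0"}}

```text
t: 2.43
tool_pos: [0.5915, -0.1874, 0.0514]
orientation: [-2.493, -1.91, 0.001]
force: [0.7, 0.0, 0.8]
opening: 0.0931
gripper_force: 0.0
```

>>> {"api": "servo_tool", "payload": {"plan": "0 0 0 0;0 0 0 0;0 0 0 0;0 0 0 0;0 0 0 0;0 0 0 0;0 0 0 0;0 0 0 0", "grip": 1, "grip_force": 15}}

```text
t: 3.1
tool_pos: [0.5928, -0.1869, 0.0529]
orientation: [2.491, 1.912, 0.001]
force: [-2.1, 1.1, 6.0]
opening: 0.0679
gripper_force: 15.0
```

>>> {"api": "servo_tool", "payload": {"plan": "0 0 -0.01 0;0 0 -0.03 0;0 0 -0.06 0;0 0 -0.09 0;0 0 -0.12 0;0 0 -0.12 0;0 0 -0.12 0"}}

```text
t: 3.68
tool_pos: [0.5938, -0.1873, 0.1748]
orientation: [2.488, 1.91, 0.004]
force: [0.2, 0.4, -2.2]
opening: 0.0683
gripper_force: 15.0
```

```bash
python3 -c "
from h import *
go(.4822,.1801,.18,-10.7)"
```

```text
t 3.68 shift mm [ 326.  -202.7   -6.4] turn -4.3 q6 -0.13 cur -15.0 tilt [ 0.0049 -0.002 ]
```

```bash
python3 -c "
from h import *
go(.53,.12,.25,-10.7)"
```

```text
t 3.68 shift mm [ 280.3 -140.7  -76.1] turn -4.3 q6 -0.13 cur -15.0 tilt [ 0.0049 -0.002 ]
```

>>> {"api": "servo_tool", "payload": {"plan": "0.03 -0.015 -0.02 -1;0.06 -0.03 -0.04 -2;0.09 -0.045 -0.076 -3;0.12 -0.06 -0.076 -4.3;0.15 -0.075 -0.076 -4.3;0.18 -0.09 -0.076 -4.3;0.21 -0.105 -0.076 -4.3;0.24 -0.12 -0.076 -4.3;0.265 -0.133 -0.076 -4.3;0.28 -0.14 -0.076 -4.3;0.28 -0.14 -0.076 -4.3;0.28 -0.14 -0.076 -4.3"}}

```text
t: 4.68
tool_pos: [0.5283, 0.1205, 0.2458]
orientation: [-2.416, -2.007, 0.004]
force: [0.3, -1.2, -1.8]
opening: 0.0679
gripper_force: 15.0
```

>>> {"api": "servo_tool", "payload": {"plan": "0 0 0 0;0 0 0 0;0 0 0 0"}}

```text
t: 4.93
tool_pos: [0.5295, 0.1188, 0.2472]
orientation: [-2.42, -2.003, 0.001]
force: [-0.5, -0.5, -1.2]
opening: 0.0679
gripper_force: 15.0
```

Run:
```python
from h import *
c=cam("wrist"); go(.4822,.1801,.18,-10.7)
im=c["image"].copy()
for n,p in dict(s_long=(.6004,.2881),s_square=(.5766,.1623),s_small=(.5060,.3059),s_large=(.4822,.1801)).items():
    q=proj(c,place(M[n],[*p,np.radians(-10.7)])); print(n,proj(c,np.array([[*p,.012]])).round())
    cv2.polylines(im,[np.round(q).astype(np.int32)],True,(0,255,0),1)
cv2.imwrite("pics/w3.png",im)
```

```text
t 4.98 shift mm [ 51.3 -57.9  67.4] turn -0.1 q6 0.31 cur -10.8 tilt [-0.0005 -0.0002]
s_long [[355.  25.]]
s_square [[352. 139.]]
s_small [[271.  25.]]
s_large [[275. 139.]]
```

View pics/w3.png

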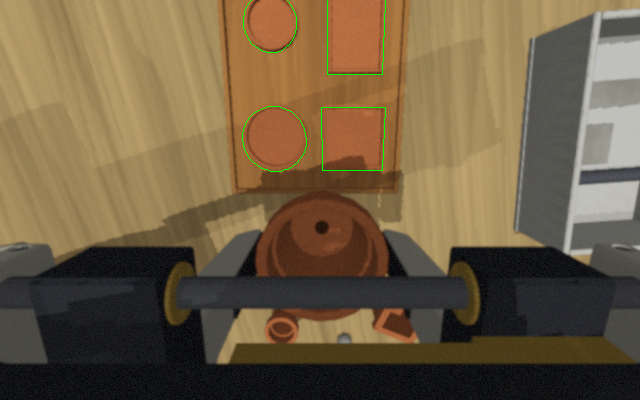

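The saucers sit where predicted, within about 1 px: large (275,139), square (352,139), small (271,25) and long (355,25). I'll refine with fits to the large, square and small saucer outlines.

Run:
```python
from h import *
c=cam("wrist"); mk=clay(c["image"],1.55)
for t in (1.75,1.85,1.95,2.05):
  try: print(t); mk=clay(c["image"],t); im=run(c,mk,[("s_large",(275,139)),("s_square",(352,139))])
  except Exception as e: print(e)
  if t==1.95: cv2.imwrite("pics/w4.png",cv2.vconcat([im[0:600,600:1260]]))
for u in [(275,139),(352,139),(315,140)]: print(c["image"][u[1]-2:u[1]+3,u[0]-2:u[0]+3].mean((0,1)))
```

```text
1.75
attempt to get argmax of an empty sequence
1.85
attempt to get argmax of an empty sequence
1.95
attempt to get argmax of an empty sequenceTraceback (most recent call last):
  File "<stdin>", line 6, in <module>
NameError: name 'im' is not defined. Did you mean: 'id'?
```

Run:
```python
from h import *
c=cam("wrist"); I=cv2.bilateralFilter(c["image"],5,30,2).astype(float)
for u in [(275,139),(352,139),(315,140),(300,80)]: p=I[u[1]-2:u[1]+3,u[0]-2:u[0]+3].mean((0,1)); print(p,p[2]/p[1])
for t in (1.5,1.55,1.6):
  try: print(t); mk=clay(c["image"],t); im=run(c,mk,[("s_large",(275,139)),("s_square",(352,139))])
  except Exception as e: print(e)
```

```text
[ 57.64  97.68 165.96] 1.699017199017199
[ 58.28  99.08 168.44] 1.7000403714170367
[ 51.28  97.24 142.8 ] 1.4685314685314688
[ 63.32 116.76 167.32] 1.4330250085645768
1.5
s_large [0.4844 0.1817] 11.0 0.935
s_square [0.5786 0.1649] -10.9 0.19
1.55
s_large [0.4852 0.1811] 3.5 0.975
s_square [0.5784 0.1637] 79.2 0.944
1.6
s_large [0.4851 0.1808] 1.2 0.981
s_square [0.5788 0.1632] -11.1 0.975
```

```bash
python3 -c "
from h import *
go(.4845,.181,.1,-10.7)"
```

```text
t 5.08 shift mm [ 52.3 -55.8 147.6] turn -0.1 q6 0.31 cur -10.8 tilt [-0.0001 -0.0001]
```

>>> {"api": "servo_tool", "payload": {"plan": "0.0523 -0.0558 0.03 0;0.0523 -0.0558 0.05 0;0.0523 -0.0558 0.08 0;0.0523 -0.0558 0.11 0;0.0523 -0.0558 0.14 0;0.0523 -0.0558 0.1476 0;0.0523 -0.0558 0.1476 0;0.0523 -0.0558 0.1476 0;0.0523 -0.0558 0.1476 0"}}

```text
t: 5.83
tool_pos: [0.4861, 0.1819, 0.1026]
orientation: [2.418, 2.003, 0.005]
force: [0.5, 0.3, -1.9]
opening: 0.0679
gripper_force: 15.0
```

```bash
python3 -c "
from h import *
go(.4845,.181,.0655,-10.7)"
```

```text
t 5.83 shift mm [-1.2 -1.5 37.1] turn -0.0 q6 0.45 cur -10.7 tilt [0.0035 0.001 ]
```

>>> {"api": "servo_tool", "payload": {"plan": "-0.0005 -0.0008 0.01 0;-0.0005 -0.0008 0.02 0;-0.0005 -0.0008 0.028 0;-0.0005 -0.0008 0.032 0;-0.0005 -0.0008 0.034 0;-0.0005 -0.0008 0.034 0;-0.0005 -0.0008 0.034 0"}}

```text
t: 6.42
tool_pos: [0.4834, 0.1814, 0.066]
orientation: [-2.419, -2.005, 0.0]
force: [0.4, -0.0, -2.1]
opening: 0.0677
gripper_force: 15.0
```

```bash
python3 -c "
from h import *
go(.4845,.181,.0645,-10.7)"
```

```text
t 6.42 shift mm [-0.2  1.1  1.5] turn 0.0 q6 0.45 cur -10.7 tilt [-0.0001 -0.    ]
```

>>> {"api": "servo_tool", "payload": {"plan": "0 0.001 0.0003 0;0 0.001 0.0007 0;0 0.001 0.001 0;0 0.001 0.001 0"}}

```text
t: 6.75
tool_pos: [0.4844, 0.1812, 0.0651]
orientation: [2.419, 2.005, 0.0]
force: [-0.2, 0.5, -0.8]
opening: 0.0679
gripper_force: 15.0
```

>>> {"api": "servo_tool", "payload": {"plan": "0 0 0.0004 0;0 0 0.0008 0;0 0 0.0008 0;0 0 0.0008 0"}}

```text
t: 7.08
tool_pos: [0.4845, 0.1813, 0.0649]
orientation: [2.419, 2.005, 0.0]
force: [-3.0, -0.4, 5.7]
opening: 0.068
gripper_force: 15.0
```

Contact felt at 0.065. I'll release, rise and head for the small pot.

>>> {"api": "servo_tool", "payload": {"plan": "0 0 0 0;0 0 0 0;0 0 0 0;0 0 0 0;0 0 -0.01 0;0 0 -0.03 0;0 0 -0.06 0;0 0 -0.09 0;0 0 -0.12 0;0 0 -0.15 0;0 0 -0.18 0;0 0 -0.18 0", "grip": -1}}

```text
t: 8.08
tool_pos: [0.4874, 0.182, 0.2526]
orientation: [2.415, 2.002, 0.016]
force: [0.9, 0.7, 1.4]
opening: 0.0927
gripper_force: 0.0
```

```bash
python3 -c "
from h import *
go(.5,.08,.25,-10.7)
go(.44,-.071,.12,-10.7)"
```

```text
t 8.08 shift mm [-97.9  31.3   2.4] turn 0.0 q6 0.45 cur -10.7 tilt [0.0109 0.0029]
t 8.08 shift mm [-258.    -1.   131.3] turn 0.0 q6 0.45 cur -10.7 tilt [0.0109 0.0029]
```

>>> {"api": "servo_tool", "payload": {"plan": "-0.035 0.012 0 0;-0.07 0.024 0 0;-0.1 0.034 0 0;-0.106 0.036 0 0;-0.106 0.036 0 0;-0.106 0.036 0 0;-0.106 0.036 0 0"}}

```text
t: 8.67
tool_pos: [0.4999, 0.0714, 0.2443]
orientation: [-2.418, -2.005, -0.0]
force: [0.1, 0.5, -0.1]
opening: 0.0929
gripper_force: 0.0
```

Run:
```python
from h import *
c=cam("wrist"); 
M["large@"]=M["large"]+[0,0,.012]; ROUND=ROUND+("large@",)
import h; h.ROUND=ROUND
print(proj(c,np.array([[.4845,.181,.074],[.5786,.164,.019],[.506,.306,.019]])))
im=c["image"].copy()
for n,p in (("large@",(.4845,.181)),("s_large",(.4845,.181))):
    cv2.polylines(im,[np.round(proj(c,place(M[n],[*p,-.187]))).astype(np.int32)[:40]],True,(0,255,0),1)
cv2.imwrite("pics/w5.png",cv2.resize(im[0:260,150:500],None,fx=2,fy=2))
go(.44,-.071,.12,-10.7)
```

```text
[[285.80936507  87.35571291]
 [372.69942576  92.42547087]
 [286.4256938  -32.39283664]]
t 8.72 shift mm [-151.2  -32.6  124.2] turn 0.1 q6 0.23 cur -10.6 tilt [-0.0001  0.0005]
```

View pics/w5.png

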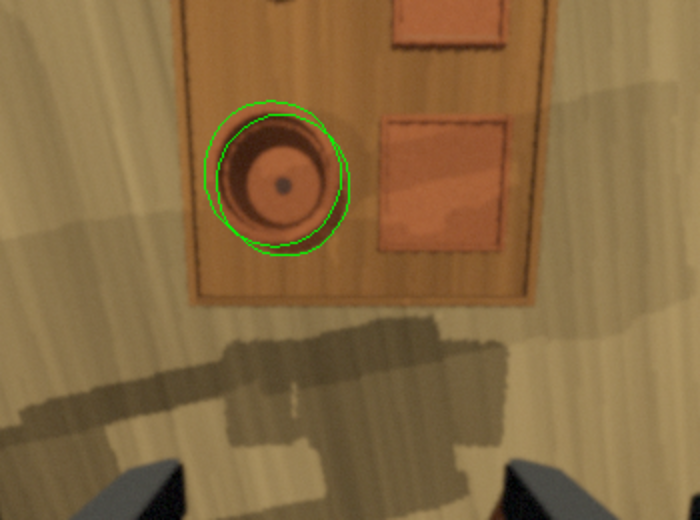

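The pot stands in its saucer, rim centred near (289,88) in the full image, about 3 px right of the prediction. I'll compare pot and saucer within the same camera.

```bash
cat >> h.py <<'E'
for k in("large","small","square","trough"): M[k+"@"]=M[k]+[0,0,.012]
ROUND=ROUND+("large@","small@")
def around(mk,c,p,r=.06):
    "keep only mask near world point p"
    q=proj(c,np.array([[*p,.03],[p[0]+r,p[1],.03]])); o=np.zeros_like(mk); cv2.circle(o,tuple(int(v) for v in q[0]),int(np.linalg.norm(q[1]-q[0])),1,-1); return mk*o
E
python3 - <<'E'
from h import *
for cn in("wrist","top"):
  c=cam(cn)
  for t in (1.5,1.55,1.6):
    mk=cv2.morphologyEx(clay(c["image"],t),cv2.MORPH_CLOSE,np.ones((5,5)))
    m=around(mk,c,(.4845,.181),.055); u=proj(c,np.array([[.4845,.181,.02]]))[0]
    print(cn,t)
    try: im=run(c,m,[("large@",u)]); run(c,mk,[("s_square",proj(c,np.array([[.5786,.164,.012]]))[0])])
    except Exception as e: print(e)
    if t==1.55: cv2.imwrite(f"pics/z_{cn}.png",im[int(3*u[1])-200:int(3*u[1])+200,int(3*u[0])-200:int(3*u[0])+200])
cv2.imwrite("pics/z.png",np.hstack([cv2.resize(cv2.imread(f"pics/z_{k}.png"),(400,400)) for k in("wrist","top")]))
E
```

```text
wrist 1.5
large@ [0.4858 0.1814] 9.0 0.776
s_square [0.5786 0.1651] 79.6 0.872
wrist 1.55
large@ [0.4857 0.1805] 1.7 0.894
s_square [0.5784 0.1639] 79.3 0.939
wrist 1.6
large@ [0.4862 0.1796] 4.8 0.921
s_square [0.5782 0.1636] 79.3 0.965
top 1.5
large@ [0.4822 0.1834] 2.9 0.747
attempt to get argmax of an empty sequence
top 1.55
large@ [0.482  0.1823] 3.8 0.713
attempt to get argmax of an empty sequence
top 1.6
large@ [0.4798 0.1791] 8.7 0.627
attempt to get argmax of an empty sequence
```

View pics/z.png

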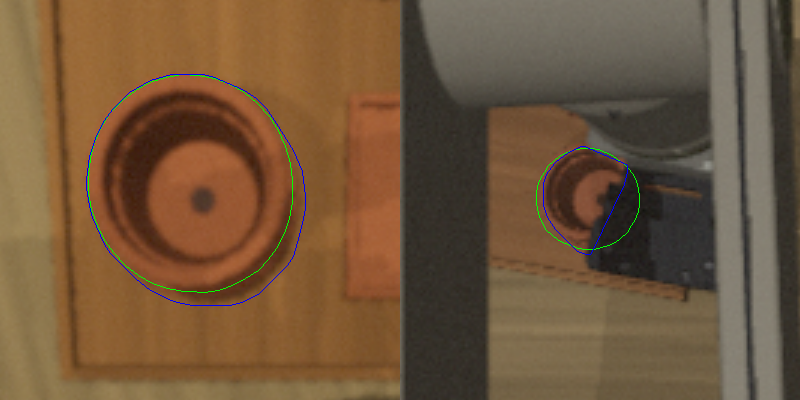

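Pot and saucer agree within about 1–2 mm. Now the small pot.

```bash
python3 -c "
from h import *
go(.4393,-.071,.037,-10.7)"
```

```text
t 8.82 shift mm [-151.3  -33.3  207.2] turn 0.1 q6 0.23 cur -10.6 tilt [-0.0001  0.0002]
```

>>> {"api": "servo_tool", "payload": {"plan": "-0.035 -0.008 0.015 0;-0.07 -0.016 0.03 0;-0.105 -0.024 0.06 0;-0.14 -0.031 0.09 0;-0.1513 -0.0333 0.12 0;-0.1513 -0.0333 0.15 0;-0.1513 -0.0333 0.18 0;-0.1513 -0.0333 0.2 0;-0.1513 -0.0333 0.207 0;-0.1513 -0.0333 0.207 0;-0.1513 -0.0333 0.207 0"}}

```text
t: 9.73
tool_pos: [0.4398, -0.0718, 0.038]
orientation: [2.418, 2.006, 0.0]
force: [1.0, 0.8, 0.6]
opening: 0.0932
gripper_force: 0.0
```

>>> {"api": "servo_tool", "payload": {"plan": "0 0 0 0;0 0 0 0;0 0 0 0;0 0 0 0;0 0 0 0;0 0 0 0;0 0 0 0;0 0 0 0;0 0 0 0", "grip": 1, "grip_force": 12}}

```text
t: 10.48
tool_pos: [0.4392, -0.0721, 0.0372]
orientation: [-2.419, -2.005, 0.0]
force: [-1.1, 0.7, 0.9]
opening: 0.0445
gripper_force: 12.0
```

>>> {"api": "servo_tool", "payload": {"plan": "0 0 -0.01 0;0 0 -0.03 0;0 0 -0.06 0;0 0 -0.09 0;0 0 -0.12 0;0 0 -0.15 0;0 0 -0.15 0;0 0 -0.15 0"}}

```text
t: 11.15
tool_pos: [0.4408, -0.0726, 0.1901]
orientation: [2.415, 2.002, 0.005]
force: [-0.1, 0.3, -1.1]
opening: 0.0445
gripper_force: 12.0
```

```bash
python3 -c "
from h import *
go(.508,.3065,.12,-10.7)"
```

```text
t 11.15 shift mm [385.   -4.6  69.9] turn 0.0 q6 -0.09 cur -10.7 tilt [ 0.005  -0.0014]
```

Opening is 44.5 mm against the 46 mm expected, so I'll look at the grasp once it's over the tray.

>>> {"api": "servo_tool", "payload": {"plan": "0.035 -0.0005 0 0;0.07 -0.001 0 0;0.105 -0.0015 0 0;0.14 -0.002 0 0;0.175 -0.0025 0 0;0.21 -0.003 0 0;0.245 -0.0035 0 0;0.28 -0.004 0 0;0.315 -0.0045 0 0;0.35 -0.0045 0 0;0.375 -0.0045 0 0;0.385 -0.0045 0 0"}}

```text
t: 12.15
tool_pos: [0.5052, 0.3098, 0.1852]
orientation: [-2.415, -2.007, 0.004]
force: [0.9, 0.2, -0.8]
opening: 0.0446
gripper_force: 12.0
```

>>> {"api": "servo_tool", "payload": {"plan": "0 0 0 0;0 0 0 0;0 0 0 0"}}

```text
t: 12.4
tool_pos: [0.5058, 0.3055, 0.1864]
orientation: [2.419, 2.004, -0.003]
force: [-0.1, 0.6, -0.4]
opening: 0.0448
gripper_force: 12.0
```

Run:
```python
from h import *
c=cam("wrist"); s=status.read_state(); go(.508,.3065,.0495,-10.7); im=c["image"].copy()
h=M["small"].copy(); h[:,2]+=s["tool_pos"][2]-.0372
cv2.polylines(im,[np.round(proj(c,place(h,[*s["tool_pos"][:2],0]))).astype(np.int32)[:40]],True,(0,255,0),1)
cv2.imwrite("pics/w6.png",im)
```

```text
t 12.45 shift mm [  1.6   1.7 137.3] turn -0.1 q6 0.64 cur -10.8 tilt [-0.0008 -0.0009]
```

View pics/w6.png

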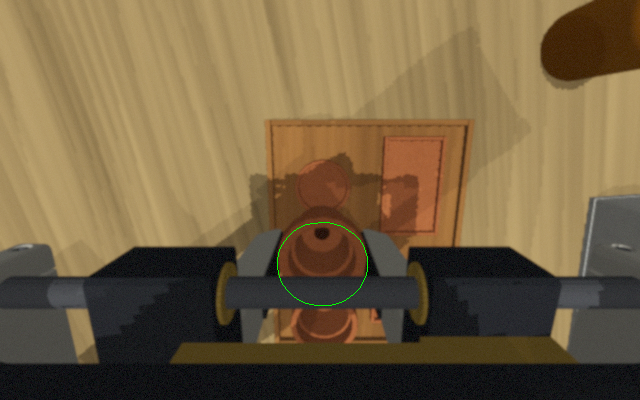

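Run:
```python
import cv2
cv2.imwrite("pics/w7.png",cv2.resize(cv2.imread("pics/w6.png")[130:350,230:430],None,fx=2.7,fy=2.7,interpolation=cv2.INTER_CUBIC))
```

```text
(no output)
```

View pics/w7.png

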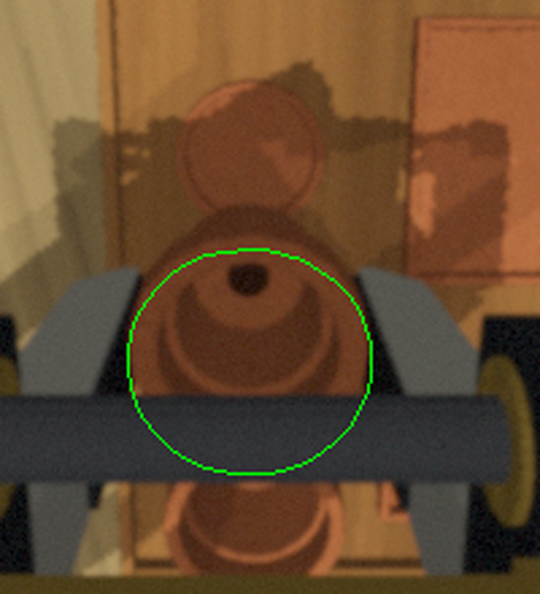

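The rim is roughly where predicted, perhaps 1–2 mm forward, and the lower dark band is the pot's front wall. The small saucer is at about (323,185); I'll compute its position.

Run:
```python
from h import *
c=cam("wrist"); print(unproj(c,(323.4,185.3),.019), proj(c,place(M["s_small"],[.508,.3065,0]))[[0,10,20,30]].round(1))
I=cv2.bilateralFilter(c["image"],5,30,2).astype(float); r=I[...,2]/I[...,1]
print(r[180,285:360:3].round(2)); print(r[150:212:3,323].round(2))
```

```text
[0.50929318 0.3107495 ] [[350.6 184.2]
 [317.6 161.8]
 [295.6 194.4]
 [328.  215.7]]
[1.52 1.5  1.51 1.59 1.77 1.83 1.78 1.81 1.8  1.79 1.81 1.79 1.79 1.82
 1.79 1.8  1.78 1.8  1.83 1.79 1.86 1.75 1.55 1.49 1.5 ]
[1.44 1.44 1.44 1.55 1.74 1.8  1.81 1.78 1.79 1.8  1.8  1.79 1.8  1.82
 1.79 1.82 1.85 1.77 1.81 1.84 1.84]
```

>>> {"api": "servo_tool", "payload": {"plan": "0.001 0.0017 0.03 0;0.001 0.0017 0.06 0;0.001 0.0017 0.09 0;0.001 0.0017 0.115 0;0.001 0.0017 0.125 0;0.001 0.0017 0.132 0;0.001 0.0017 0.134 0;0.001 0.0017 0.135 0;0.001 0.0017 0.135 0"}}

```text
t: 13.25
tool_pos: [0.5094, 0.3081, 0.054]
orientation: [2.419, 2.004, 0.004]
force: [0.4, 0.3, -0.2]
opening: 0.0448
gripper_force: 12.0
```

```bash
python3 -c "
from h import *
go(.508,.306,.0492,-10.7)"
```

```text
t 13.25 shift mm [-2.3 -1.   4.8] turn -0.0 q6 0.64 cur -10.7 tilt [0.0024 0.0012]
```

>>> {"api": "servo_tool", "payload": {"plan": "-0.0008 -0.0003 0.001 0;-0.0008 -0.0003 0.002 0;-0.0008 -0.0003 0.002 0;-0.0008 -0.0003 0.002 0"}}

```text
t: 13.58
tool_pos: [0.5079, 0.3071, 0.0507]
orientation: [2.419, 2.005, 0.001]
force: [-0.1, 0.3, -1.0]
opening: 0.0447
gripper_force: 12.0
```

>>> {"api": "servo_tool", "payload": {"plan": "0 0 0.0005 0;0 0 0.001 0;0 0 0.001 0;0 0 0.001 0"}}

```text
t: 13.92
tool_pos: [0.5078, 0.307, 0.0493]
orientation: [2.419, 2.005, 0.0]
force: [0.7, -0.3, -0.1]
opening: 0.0449
gripper_force: 12.0
```

>>> {"api": "servo_tool", "payload": {"plan": "0 0 0.0004 0;0 0 0.0007 0;0 0 0.0007 0"}}

```text
t: 14.17
tool_pos: [0.5078, 0.3071, 0.0493]
orientation: [-2.419, -2.005, -0.0]
force: [-2.2, -1.1, 5.8]
opening: 0.0448
gripper_force: 12.0
```

Seated. Release, rise, and move on to the square pot.

>>> {"api": "servo_tool", "payload": {"plan": "0 0 0 0;0 0 0 0;0 0 0 0;0 0 0 0;0 0 -0.01 0;0 0 -0.03 0;0 0 -0.06 0;0 0 -0.09 0;0 0 -0.12 0;0 0 -0.15 0;0 0 -0.19 0;0 0 -0.19 0", "grip": -1}}

```text
t: 15.17
tool_pos: [0.511, 0.3086, 0.2491]
orientation: [2.416, 2.003, 0.021]
force: [1.0, 1.0, 1.0]
opening: 0.0929
gripper_force: 0.0
```

```bash
python3 -c "
from h import *
go(.6,-.11,.25,55.4)"
```

```text
t 15.17 shift mm [-394.8  165.1   -2.3] turn -66.1 q6 0.64 cur -10.7 tilt [0.0122 0.006 ]
```

>>> {"api": "servo_tool", "payload": {"plan": "-0.034 0.017 0 -6;-0.068 0.034 0 -12;-0.102 0.051 0 -18;-0.136 0.068 0 -24;-0.17 0.085 0 -30;-0.204 0.102 0 -36;-0.238 0.119 0 -42;-0.272 0.136 0 -48;-0.306 0.153 0 -54;-0.34 0.17 0 -60;-0.37 0.183 0 -66;-0.379 0.186 0 -66.1"}}

```text
t: 16.17
tool_pos: [0.6205, -0.105, 0.2389]
orientation: [0.929, 3.0, -0.002]
force: [0.2, 0.4, 0.7]
opening: 0.093
gripper_force: 0.0
```

>>> {"api": "servo_tool", "payload": {"plan": "0 0 0 0;0 0 0 0;0 0 0 0;0 0 0 0"}}

```text
t: 16.5
tool_pos: [0.6201, -0.0982, 0.2388]
orientation: [0.933, 3.0, 0.001]
force: [-0.6, -1.2, -0.8]
opening: 0.0933
gripper_force: 0.0
```

Run:
```python
from h import *
c=cam("wrist"); u=proj(c,np.array([[.6,-.0765,.02]]))[0]; print(u)
for t in(1.45,1.5,1.55): im=run(c,around(cv2.morphologyEx(clay(c["image"],t),cv2.MORPH_CLOSE,np.ones((9,9))),c,(.6,-.0765)),[("square",u)])
a=im[max(0,int(3*u[1])-200):,max(0,int(3*u[0])-200):][:400,:400]
c=cam("top"); i2=cv2.resize(c["image"],None,fx=3,fy=3)
for n,p in(("large",(.4845-.0025,.181-.001)),("small",(.508-.0025,.3065-.001))):
    for m,col in((n+"@",(0,255,0)),("s_"+n,(255,0,0))): cv2.polylines(i2,[np.round(3*proj(c,place(M[m],[*p,0]))+1).astype(np.int32)[:40]],True,col,1)
cv2.imwrite("pics/s1.png",np.hstack([cv2.copyMakeBorder(a,0,400-a.shape[0],0,400-a.shape[1],0),i2[400:800,430:830]]))
go(.6,-.0765,.047,55.4)
```

```text
[326.08688264 157.92333595]
square [ 0.6011 -0.0741] 55.3 0.983
square [ 0.6011 -0.0742] 55.5 0.982
square [ 0.6021 -0.0747] 55.5 0.965
t 16.6 shift mm [ 29.    6.6 191.8] turn 0.1 q6 -1.21 cur 55.5 tilt [0.0002 0.0002]
```

View pics/s1.png

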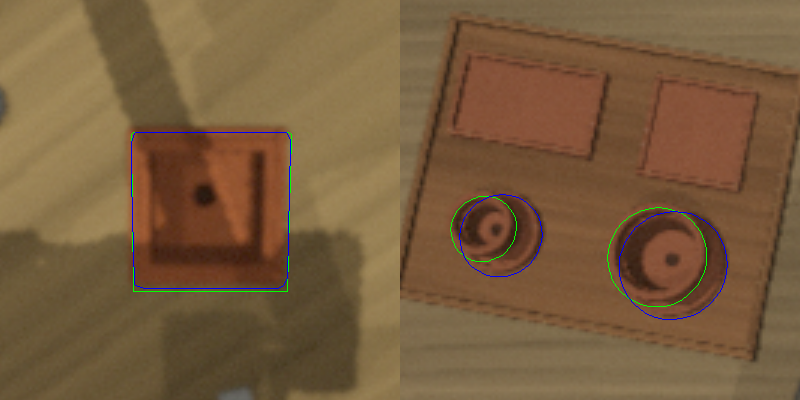

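The square pot fits cleanly at (0.601,-0.074), 55.4°. In the top view both placed pots stand inside their saucers, with holes near (671,259) and (496,229) in the crop. I'll measure the centring numerically from the drain holes before and after.

```bash
cat >> h.py <<'E'
def hole(g,uv,r=6):
    "subpixel centre of the dark drain hole near uv"
    u,v=int(round(uv[0])),int(round(uv[1])); w=cv2.GaussianBlur(g,(0,0),.8)[v-r:v+r+1,u-r:u+r+1].astype(float)
    return w,(u-r,v-r)
E
python3 - <<'E'
from h import *
c=cam("top"); new=c["image"].copy(); old=cv2.imread("pics/top0.png")
c0=dict(c); c0["image"]=old
for t in(1.5,1.55):
  for n,uv in [("s_long",(187,168)),("s_square",(243,178)),("s_small",(177,210)),("s_large",(235,221))]:
    try: print(t,end=" ");run(c0,cv2.morphologyEx(clay(old,t),cv2.MORPH_CLOSE,np.ones((3,3))),[(n,uv)])
    except Exception as e: print(n,e)
def blob(im,uv,r=5):
    g=cv2.cvtColor(im,cv2.COLOR_BGR2GRAY); g=cv2.resize(cv2.GaussianBlur(g,(0,0),.7),None,fx=8,fy=8,interpolation=cv2.INTER_CUBIC)
    x,y=int(uv[0]*8),int(uv[1]*8); w=g[y-r*8:y+r*8,x-r*8:x+r*8]
    th=w.min()*.5+np.percentile(w,80)*.5; n,l,st,ce=cv2.connectedComponentsWithStats((w<th).astype(np.uint8))
    d=[np.linalg.norm(e-[r*8,r*8]) for e in ce[1:]]; k=1+int(np.argmin(d))
    return np.array([x-r*8,y-r*8])/8+ce[k]/8-.44, st[k,4]/64
k=lambda a,b,x,y:((x)/3+a,(y)/3+b)
for n,p,uo,un,dz in (("large",(.5911,-.1886),(330+217/3,130+118/3),((430+271)/3,(400+259)/3),.012),("small",(.4373,-.0719),(330+61/3,130+331/3),((430+96)/3,(400+229)/3),.012)):
    bo,bn=blob(old,uo),blob(new,un); print(n,bo,bn)
    for z in(0,.004,.008): print(z,"old err",(unproj(c,bo[0],z)-p).round(4),"new",unproj(c,bn[0],z+dz).round(4))
E
```

```text
1.5 s_long [0.5988 0.2852] 169.8 0.889
1.5 s_square [0.5756 0.1611] 78.6 0.898
1.5 s_small [0.5049 0.3035] 7.1 0.901
1.5 s_large [0.4818 0.1788] -1.1 0.929
1.55 s_long [0.5983 0.2849] 168.7 0.945
1.55 s_square [0.576  0.1615] -10.0 0.961
1.55 s_small [0.5064 0.3035] 9.7 0.963
1.55 s_large [0.4826 0.179 ] 1.9 0.976
large (array([401.68395942, 169.13843392]), np.float64(15.015625)) (array([233.61638517, 219.42431514]), np.float64(15.171875))
0 old err [0.0029 0.0009] new [0.4868 0.182 ]
0.004 old err [0.002  0.0015] new [0.4863 0.1812]
0.008 old err [0.0012 0.0021] new [0.4859 0.1804]
small (array([349.98374042, 239.97648412]), np.float64(14.265625)) (array([174.88564576, 209.47674354]), np.float64(8.46875))
0 old err [0.0019 0.0019] new [0.5107 0.3113]
0.004 old err [0.0017 0.002 ] new [0.5101 0.31  ]
0.008 old err [0.0014 0.0021] new [0.5096 0.3088]
```

Large is centred within about 2 mm and small within about 2–4 mm. I'll recheck small at the end. Now I'll grip the square pot.

>>> {"api": "servo_tool", "payload": {"plan": "0.0287 0.008 0.03 0;0.0287 0.008 0.06 0;0.0287 0.008 0.09 0;0.0287 0.008 0.12 0;0.0287 0.008 0.15 0;0.0287 0.008 0.175 0;0.0287 0.008 0.19 0;0.0287 0.008 0.1935 0;0.0287 0.008 0.1935 0;0.0287 0.008 0.1935 0"}}

```text
t: 17.48
tool_pos: [0.6018, -0.0769, 0.0462]
orientation: [0.933, 2.999, 0.0]
force: [0.8, 0.8, 0.9]
opening: 0.0929
gripper_force: 0.0
```

>>> {"api": "servo_tool", "payload": {"plan": "0 0 0 0;0 0 0 0;0 0 0 0;0 0 0 0;0 0 0 0;0 0 0 0;0 0 0 0;0 0 0 0;0 0 0 0", "grip": 1, "grip_force": 15}}

```text
t: 18.23
tool_pos: [0.6012, -0.0772, 0.0453]
orientation: [0.934, 2.999, 0.0]
force: [-1.1, 0.7, 2.4]
opening: 0.0579
gripper_force: 15.0
```

>>> {"api": "servo_tool", "payload": {"plan": "0 0 -0.01 0;0 0 -0.03 0;0 0 -0.06 0;0 0 -0.09 0;0 0 -0.12 0;0 0 -0.13 0;0 0 -0.13 0;0 0 -0.13 0"}}

```text
t: 18.9
tool_pos: [0.6011, -0.0772, 0.1748]
orientation: [0.934, 2.999, 0.0]
force: [-0.3, -0.2, -2.4]
opening: 0.0577
gripper_force: 15.0
```

```bash
python3 -c "
from h import *
go(.578,.1633,.1,79.3)"
```

```text
t 18.9 shift mm [155.6 184.8  74.8] turn -23.9 q6 -1.18 cur 55.4 tilt [ 0.0005 -0.0001]
```

>>> {"api": "servo_tool", "payload": {"plan": "0.024 0.028 0 -5;0.048 0.057 0 -10;0.072 0.086 0 -15;0.096 0.115 0 -20;0.12 0.143 0 -23.9;0.142 0.17 0 -23.9;0.1546 0.185 0 -23.9;0.1546 0.185 0 -23.9;0.1546 0.185 0.025 -23.9;0.1546 0.185 0.05 -23.9;0.1546 0.185 0.075 -23.9;0.1546 0.185 0.075 -23.9"}}

```text
t: 19.9
tool_pos: [0.5733, 0.1611, 0.0914]
orientation: [-0.292, -3.115, 0.006]
force: [-1.8, -0.9, -2.9]
opening: 0.058
gripper_force: 15.0
```

>>> {"api": "servo_tool", "payload": {"plan": "0 0 0 0;0 0 0 0;0 0 0 0"}}

```text
t: 20.15
tool_pos: [0.58, 0.1627, 0.1017]
orientation: [0.293, 3.126, 0.001]
force: [0.3, 0.1, -1.1]
opening: 0.0581
gripper_force: 15.0
```

```bash
python3 -c "
from h import *
go(.579,.163,.0583,79.3)"
```

```text
t 20.15 shift mm [ 1.1  0.  43.4] turn -0.0 q6 -1.2 cur 79.3 tilt [0.0023 0.0004]
```

>>> {"api": "servo_tool", "payload": {"plan": "0.0005 0 0.01 0;0.0005 0 0.02 0;0.0005 0 0.03 0;0.0005 0 0.037 0;0.0005 0 0.04 0;0.0005 0 0.041 0;0.0005 0 0.041 0;0.0005 0 0.041 0"}}

```text
t: 20.82
tool_pos: [0.5786, 0.1631, 0.0593]
orientation: [0.293, 3.128, 0.0]
force: [-0.7, 0.7, -1.0]
opening: 0.0574
gripper_force: 15.0
```

```bash
python3 -c "
from h import *
go(.579,.163,.0573,79.3)"
```

```text
t 20.82 shift mm [-0.4 -0.   2. ] turn 0.0 q6 -1.19 cur 79.3 tilt [0.0004 0.0001]
```

>>> {"api": "servo_tool", "payload": {"plan": "0 0 0.0005 0;0 0 0.001 0;0 0 0.0013 0;0 0 0.0013 0"}}

```text
t: 21.15
tool_pos: [0.5785, 0.163, 0.0579]
orientation: [0.293, 3.128, 0.0]
force: [-0.2, -0.5, -1.9]
opening: 0.058
gripper_force: 15.0
```

>>> {"api": "servo_tool", "payload": {"plan": "0 0 0.0004 0;0 0 0.0008 0;0 0 0.0008 0;0 0 0.0008 0"}}

```text
t: 21.48
tool_pos: [0.5784, 0.163, 0.0573]
orientation: [0.293, 3.128, 0.0]
force: [-2.1, 0.0, 2.5]
opening: 0.0577
gripper_force: 15.0
```

>>> {"api": "servo_tool", "payload": {"plan": "0 0 0 0;0 0 0 0;0 0 0 0;0 0 0 0;0 0 -0.01 0;0 0 -0.03 0;0 0 -0.06 0;0 0 -0.09 0;0 0 -0.12 0;0 0 -0.15 0;0 0 -0.185 0;0 0 -0.185 0", "grip": -1}}

```text
t: 22.48
tool_pos: [0.5817, 0.1637, 0.2518]
orientation: [0.291, 3.116, 0.006]
force: [1.4, 0.7, 1.3]
opening: 0.0937
gripper_force: 0.0
```

>>> {"api": "servo_tool", "payload": {"plan": "0.005 -0.035 0 7;0.01 -0.07 0 14;0.016 -0.106 0 21;0.021 -0.141 0 28;0.026 -0.177 0 35;0.032 -0.212 0 42;0.037 -0.247 0 49;0.042 -0.283 0 56;0.047 -0.318 0 63;0.053 -0.353 0 70;0.058 -0.39 0 77;0.063 -0.424 0 84"}}

```text
t: 23.48
tool_pos: [0.4369, -0.2437, 0.2428]
orientation: [2.316, 2.121, 0.0]
force: [-0.3, 0.9, -1.3]
opening: 0.0926
gripper_force: 0.0
```

>>> {"api": "servo_tool", "payload": {"plan": "0 0 0 7;0 0 0 13;0 0 0 19;0 0 0 19;0 0 0 19;0 0 0 19"}}

```text
t: 23.98
tool_pos: [0.4379, -0.2418, 0.2423]
orientation: [2.627, 1.723, 0.0]
force: [-0.3, -0.1, 0.2]
opening: 0.0929
gripper_force: 0.0
```

Run:
```python
from h import *
c=cam("wrist"); u=proj(c,np.array([[.4497,-.2142,.02]]))[0]; print(u)
for t in(1.45,1.5,1.55,1.6): run(c,around(cv2.morphologyEx(clay(c["image"],t),cv2.MORPH_CLOSE,np.ones((9,9))),c,(.4497,-.2142),.07),[("trough",u)])
go(.4497,-.2142,.041,-23.6)
```

```text
[321.28490618 157.38639342]
trough [ 0.449  -0.2148] 246.4 0.982
trough [ 0.4491 -0.2148] 246.3 0.981
trough [ 0.4487 -0.2147] 66.6 0.972
trough [ 0.4491 -0.216 ] 66.6 0.932
t 24.03 shift mm [ 3.000e+01 -2.000e-01  2.012e+02] turn 0.1 q6 -0.2 cur -23.5 tilt [ 0.0002 -0.0002]
```

>>> {"api": "servo_tool", "payload": {"plan": "0.0293 -0.0004 0.03 0;0.0293 -0.0004 0.06 0;0.0293 -0.0004 0.09 0;0.0293 -0.0004 0.12 0;0.0293 -0.0004 0.15 0;0.0293 -0.0004 0.18 0;0.0293 -0.0004 0.195 0;0.0293 -0.0004 0.201 0;0.0293 -0.0004 0.201 0;0.0293 -0.0004 0.201 0"}}

```text
t: 24.87
tool_pos: [0.4497, -0.2151, 0.0418]
orientation: [2.629, 1.719, 0.001]
force: [0.7, 0.1, 1.0]
opening: 0.0929
gripper_force: 0.0
```

>>> {"api": "servo_tool", "payload": {"plan": "0 0 0 0;0 0 0 0;0 0 0 0;0 0 0 0;0 0 0 0;0 0 0 0;0 0 0 0;0 0 0 0;0 0 0 0;0 0 0 0", "grip": 1, "grip_force": 15}}

```text
t: 25.7
tool_pos: [0.449, -0.2148, 0.0409]
orientation: [-2.63, -1.718, 0.0]
force: [-2.4, 0.4, 2.8]
opening: 0.0454
gripper_force: 15.0
```

>>> {"api": "servo_tool", "payload": {"plan": "0 0 -0.01 0;0 0 -0.03 0;0 0 -0.06 0;0 0 -0.09 0;0 0 -0.12 0;0 0 -0.15 0;0 0 -0.16 0;0 0 -0.16 0;0 0 -0.16 0"}}

```text
t: 26.45
tool_pos: [0.4492, -0.2149, 0.2004]
orientation: [2.63, 1.718, 0.0]
force: [0.1, 0.8, -2.8]
opening: 0.0459
gripper_force: 15.0
```

```bash
python3 -c "
from h import *
go(.56,.03,.2,-15)"
```

```text
t 26.45 shift mm [268.8   3.1   0.4] turn -8.7 q6 -0.14 cur -23.7 tilt [ 0.0003 -0.0001]
```

>>> {"api": "servo_tool", "payload": {"plan": "0.037 -0.004 -0.01 -1.5;0.075 -0.008 -0.02 -3;0.112 -0.012 -0.03 -4.5;0.15 -0.015 -0.04 -6;0.187 -0.019 -0.05 -7.5;0.224 -0.023 -0.05 -9;0.262 -0.027 -0.05 -11;0.3 -0.031 -0.05 -13;0.337 -0.035 -0.05 -13;0.374 -0.038 -0.05 -13;0.412 -0.042 -0.05 -13;0.44 -0.045 -0.05 -13"}}

```text
t: 27.45
tool_pos: [0.5837, 0.2088, 0.2467]
orientation: [-2.415, -2.005, 0.007]
force: [0.2, 0.2, -2.1]
opening: 0.0459
gripper_force: 15.0
```

>>> {"api": "servo_tool", "payload": {"plan": "0.009 -0.001 0 0;0.009 -0.001 0 0;0.009 -0.001 0 0;0.009 -0.001 0 0"}}

```text
t: 27.78
tool_pos: [0.5848, 0.2136, 0.2495]
orientation: [-2.419, -2.003, 0.004]
force: [0.5, -0.5, -2.0]
opening: 0.0459
gripper_force: 15.0
```

Run:
```python
from h import *
c=cam("wrist"); u=proj(c,np.array([[.6015,.2885,.012]]))[0]; print(u)
for t in(1.53,1.57,1.6,1.65):
  for n,p in(("s_long",(.6015,.2885)),):
    try: run(c,around(cv2.morphologyEx(clay(c["image"],t),cv2.MORPH_CLOSE,np.ones((5,5))),c,p,.068),[(n,proj(c,np.array([[*p,.012]]))[0])])
    except Exception as e: print(e)
go(.6015,.2885,.1,-10.7)
im=cv2.resize(c["image"],None,fx=2,fy=2)
q=np.round(2*proj(c,place(M["s_long"],[.6015,.2885,np.radians(-10.7)]))).astype(np.int32); cv2.polylines(im,[q],True,(0,255,0),1)
for n,p in(("small",(.508,.306)),):
    for m,col in((n+"@",(0,255,0)),("s_"+n,(255,0,0))): cv2.polylines(im,[np.round(2*proj(c,place(M[m],[*p,0]))+1).astype(np.int32)[:40]],True,col,1)
cv2.imwrite("pics/l1.png",im[0:600,300:1000])
```

```text
[323.65445604 117.72638328]
s_long [0.6028 0.289 ] -10.0 0.86
s_long [0.6026 0.2884] 169.5 0.978
s_long [0.6025 0.2883] 169.6 0.988
s_long [0.6018 0.2874] 169.3 0.936
t 27.83 shift mm [ 77.    2.2 150. ] turn -0.1 q6 0.46 cur -10.8 tilt [-0.0013 -0.0008]
```

View pics/l1.png

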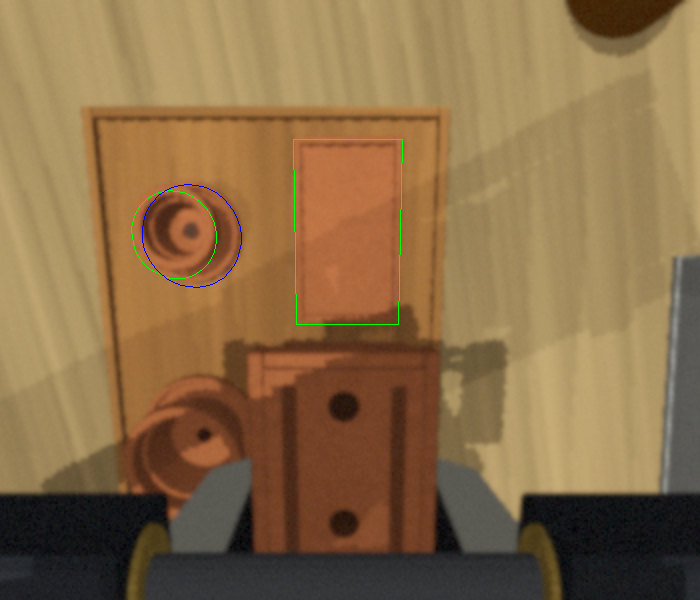

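The long saucer is at about (325,116) full-frame, matching the prediction, and the trough is held straight. The small pot sits a few mm forward of its saucer's middle (hole (191,230) against centre (192,236) in the crop), so I'll nudge it later. Now lowering the trough.

>>> {"api": "servo_tool", "payload": {"plan": "0.03 0.0025 0 0;0.06 0.0025 0 0;0.077 0.0025 0 0;0.077 0.0025 0.01 0;0.077 0.0025 0.04 0;0.077 0.0025 0.07 0;0.077 0.0025 0.1 0;0.077 0.0025 0.13 0;0.077 0.0025 0.15 0;0.077 0.0025 0.165 0;0.077 0.0025 0.17 0;0.077 0.0025 0.17 0"}}

```text
t: 28.83
tool_pos: [0.6015, 0.2888, 0.0795]
orientation: [-2.419, -2.003, 0.004]
force: [-0.4, 0.3, -1.3]
opening: 0.0459
gripper_force: 15.0
```

>>> {"api": "servo_tool", "payload": {"plan": "0 0 0 0;0 0 0 0;0 0 0 0"}}

```text
t: 29.08
tool_pos: [0.6036, 0.2907, 0.0833]
orientation: [2.418, 2.004, 0.005]
force: [-0.7, -0.2, -2.1]
opening: 0.0459
gripper_force: 15.0
```

```bash
python3 -c "
from h import *
go(.6018,.2885,.053,-10.7)"
```

```text
t 29.08 shift mm [-2.6 -1.4 30.3] turn 0.0 q6 0.56 cur -10.7 tilt [0.0034 0.0013]
```

>>> {"api": "servo_tool", "payload": {"plan": "-0.001 -0.001 0.01 0;-0.001 -0.001 0.02 0;-0.001 -0.001 0.025 0;-0.001 -0.001 0.027 0;-0.001 -0.001 0.027 0;-0.001 -0.001 0.027 0"}}

```text
t: 29.58
tool_pos: [0.6006, 0.2894, 0.0531]
orientation: [-2.418, -2.005, 0.001]
force: [0.2, 0.4, -3.3]
opening: 0.0457
gripper_force: 15.0
```

```bash
python3 -c "
from h import *
go(.6018,.2885,.053,-10.7)"
```

```text
t 29.58 shift mm [-0.7  1.3  0.1] turn 0.0 q6 0.56 cur -10.7 tilt [-0.0009 -0.0003]
```

>>> {"api": "servo_tool", "payload": {"plan": "-0.0007 0.0008 -0.0005 0;-0.0007 0.0008 -0.0005 0;-0.0007 0.0008 -0.0005 0"}}

```text
t: 29.83
tool_pos: [0.6017, 0.2886, 0.0543]
orientation: [-2.419, -2.005, 0.0]
force: [0.4, -0.1, -1.4]
opening: 0.0461
gripper_force: 15.0
```

>>> {"api": "servo_tool", "payload": {"plan": "0 0 0.0004 0;0 0 0.0008 0;0 0 0.0008 0;0 0 0.0008 0"}}

```text
t: 30.17
tool_pos: [0.6016, 0.2886, 0.0536]
orientation: [-2.419, -2.005, 0.0]
force: [0.2, -0.0, -2.4]
opening: 0.0459
gripper_force: 15.0
```

>>> {"api": "servo_tool", "payload": {"plan": "0 0 0.0004 0;0 0 0.0008 0;0 0 0.0011 0;0 0 0.0011 0"}}

```text
t: 30.5
tool_pos: [0.6017, 0.2887, 0.0528]
orientation: [-2.419, -2.005, -0.0]
force: [-0.9, 0.8, 0.5]
opening: 0.046
gripper_force: 15.0
```

>>> {"api": "servo_tool", "payload": {"plan": "0 0 0.0003 0;0 0 0.0003 0"}}

```text
t: 30.67
tool_pos: [0.6017, 0.2888, 0.0527]
orientation: [-2.419, -2.005, -0.0]
force: [-2.8, -0.8, 3.5]
opening: 0.0457
gripper_force: 15.0
```

>>> {"api": "servo_tool", "payload": {"plan": "0 0 0 0;0 0 0 0;0 0 0 0;0 0 0 0;0 0 -0.01 0;0 0 -0.03 0;0 0 -0.06 0;0 0 -0.09 0;0 0 -0.12 0;0 0 -0.15 0;0 0 -0.18 0;0 0 -0.195 0", "grip": -0.5}}

```text
t: 31.67
tool_pos: [0.603, 0.2892, 0.2534]
orientation: [2.417, 2.004, 0.01]
force: [0.7, 0.4, 0.9]
opening: 0.0697
gripper_force: 0.0
```

>>> {"api": "servo_tool", "payload": {"plan": "-0.035 -0.008 0 0;-0.07 -0.016 0 0;-0.105 -0.024 0 0;-0.14 -0.032 0 0;-0.165 -0.04 0 0;-0.165 -0.04 0 0;-0.165 -0.04 0 0;-0.165 -0.04 0 0"}}

```text
t: 32.33
tool_pos: [0.5321, 0.1343, 0.2481]
orientation: [2.419, 2.004, 0.002]
force: [0.6, 1.4, -0.0]
opening: 0.0698
gripper_force: 0.0
```

```bash
cat >> h.py <<'E'
def blob(im,uv,r=5):
    g=cv2.cvtColor(im,cv2.COLOR_BGR2GRAY); g=cv2.resize(cv2.GaussianBlur(g,(0,0),.7),None,fx=8,fy=8,interpolation=cv2.INTER_CUBIC)
    x,y=int(uv[0]*8),int(uv[1]*8); w=g[y-r*8:y+r*8,x-r*8:x+r*8]
    th=w.min()*.5+np.percentile(w,80)*.5; n,l,st,ce=cv2.connectedComponentsWithStats((w<th).astype(np.uint8))
    d=[np.linalg.norm(e-[r*8,r*8]) for e in ce[1:]]; k=1+int(np.argmin(d))
    return np.array([x-r*8,y-r*8])/8+ce[k]/8-.44, st[k,4]/64
E
python3 - <<'E'
from h import *
c=cam("wrist"); s=status.read_state(); print(s["tool_pos"],s["opening"])
im=cv2.resize(c["image"],None,fx=2,fy=2)
for n,p in dict(long=(.6025,.2884),square=(.5784,.1637),small=(.5085,.3063),large=(.4851,.1808)).items():
    w=(np.round(2*proj(c,place(M["s_"+n],[*p,np.radians(-10.7)]))+1).astype(np.int32)); cv2.polylines(im,[w],True,(255,0,0),1)
    k="trough" if n=="long" else n; m=M[k+"@"]; nn=40 if k in("large","small") else 4
    w=np.round(2*proj(c,place(m,[*p,np.radians(79.3)]))+1).astype(np.int32)[:nn]; cv2.polylines(im,[w],True,(0,255,0),1)
    print(n,proj(c,np.array([[*p,.016]])))
    if n in("small","large"):
        try:
            b=blob(c["image"],proj(c,np.array([[*p,.016]]))[0],6); print(b,unproj(c,b[0],.017))
        except Exception as e: print(e)
cv2.imwrite("pics/e1.png",im[0:520,300:1000])
E
```

```text
[0.53219981 0.13467619 0.24786205] 0.06991078159824982
long [[356.37514169  38.75559229]]
square [[353.051236   150.68152005]]
small [[272.89692305  38.53694194]]
(array([271.70638339,  35.93620325]), np.float64(56.8125)) [0.50786429 0.30890361]
large [[277.1495488  151.09095213]]
(array([276.5362664 , 150.62860423]), np.float64(42.875)) [0.48463147 0.18155317]
```

View pics/e1.png

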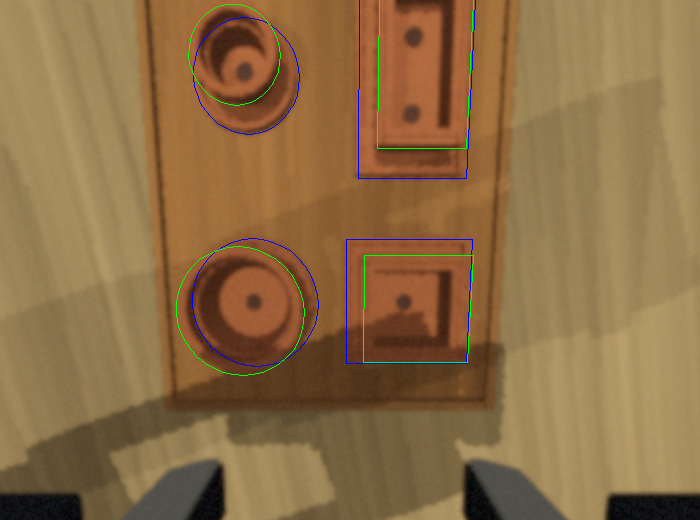

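All four stand upright, square and trough in line with their saucers. Large, square and trough holes are within about 1.5 mm of centre, but the small pot sits about 3 mm too far along +y. I'll regrip it and shift it back.

```bash
python3 -c "
from h import *
go(.508,.309,.0495,-10.7)"
```

```text
t 32.38 shift mm [166.7 -56.2 198.4] turn 0.0 q6 0.34 cur -10.7 tilt [0.001  0.0006]
```

>>> {"api": "servo_tool", "payload": {"plan": "0.035 -0.012 0 0;0.07 -0.024 0 0;0.105 -0.036 0 0;0.14 -0.047 0 0;0.1665 -0.056 0.01 0;0.1665 -0.056 0.04 0;0.1665 -0.056 0.07 0;0.1665 -0.056 0.1 0;0.1665 -0.056 0.11 0;0.1665 -0.056 0.11 0;0.1665 -0.056 0.11 0"}}

```text
t: 33.3
tool_pos: [0.5076, 0.3085, 0.1376]
orientation: [-2.418, -2.005, 0.001]
force: [-0.0, 0.1, 0.2]
opening: 0.0697
gripper_force: 0.0
```

```bash
python3 -c "
from h import *
go(.508,.309,.0495,-10.7)"
```

```text
t 33.3 shift mm [ 0.6  0.4 88.1] turn 0.0 q6 0.65 cur -10.7 tilt [-0.0007 -0.0002]
```

>>> {"api": "servo_tool", "payload": {"plan": "0.0005 0.0002 0.025 0;0.0005 0.0002 0.05 0;0.0005 0.0002 0.07 0;0.0005 0.0002 0.082 0;0.0005 0.0002 0.087 0;0.0005 0.0002 0.088 0;0.0005 0.0002 0.088 0;0.0005 0.0002 0.088 0;0.0005 0.0002 0.088 0"}}

```text
t: 34.05
tool_pos: [0.5091, 0.309, 0.051]
orientation: [2.418, 2.004, 0.004]
force: [0.1, -0.1, 0.2]
opening: 0.0694
gripper_force: 0.0
```

>>> {"api": "servo_tool", "payload": {"plan": "0 0 0 0;0 0 0 0;0 0 0 0;0 0 0 0;0 0 0 0;0 0 0 0;0 0 0 0", "grip": 1, "grip_force": 10}}

```text
t: 34.63
tool_pos: [0.508, 0.3084, 0.0493]
orientation: [2.419, 2.005, 0.0]
force: [-0.1, 0.9, 1.7]
opening: 0.0449
gripper_force: 10.0
```

>>> {"api": "servo_tool", "payload": {"plan": "0 0 -0.001 0;0 0 -0.002 0;-0.001 0 -0.002 0;-0.002 0 -0.002 0;-0.0028 0 -0.002 0;-0.0028 0 -0.002 0;-0.0028 0 -0.002 0;-0.0028 0 -0.0015 0;-0.0028 0 -0.001 0;-0.0028 0 -0.0005 0;-0.0028 0 0 0;-0.0028 0 0 0"}}

```text
t: 35.63
tool_pos: [0.5074, 0.3057, 0.0493]
orientation: [-2.419, -2.005, -0.0]
force: [-1.0, -0.8, 1.1]
opening: 0.0444
gripper_force: 10.0
```

>>> {"api": "servo_tool", "payload": {"plan": "0 0 0.0003 0;0 0 0.0003 0"}}

```text
t: 35.8
tool_pos: [0.5075, 0.3057, 0.0493]
orientation: [-2.419, -2.005, -0.0]
force: [-1.7, -0.9, 4.0]
opening: 0.0448
gripper_force: 10.0
```

>>> {"api": "servo_tool", "payload": {"plan": "0 0 0 0;0 0 0 0;0 0 0 0;0 0 0 0;0 0 -0.01 0;0 0 -0.03 0;0 0 -0.06 0;0 0 -0.09 0;0 0 -0.12 0;0 0 -0.15 0;0 0 -0.18 0;0 0 -0.195 0", "grip": -0.5}}

```text
t: 36.8
tool_pos: [0.5087, 0.3063, 0.2497]
orientation: [2.418, 2.004, 0.01]
force: [0.9, 0.2, 0.7]
opening: 0.0698
gripper_force: 0.0
```

>>> {"api": "servo_tool", "payload": {"plan": "-0.035 0.01 0 0;-0.07 0.02 0 0;-0.105 0.03 0 0;-0.14 0.04 0 0;-0.165 0.05 0 0;-0.165 0.05 0 0;-0.165 0.05 0 0;-0.165 0.05 0 0"}}

```text
t: 37.47
tool_pos: [0.526, 0.1346, 0.2445]
orientation: [-2.419, -2.004, -0.001]
force: [-0.6, -0.6, -0.4]
opening: 0.0698
gripper_force: 0.0
```

Run:
```python
from h import *
c=cam("wrist")
for n,p in dict(small=(.5085,.3063),large=(.4851,.1808),square=(.5784,.1637)).items():
    b=blob(c["image"],proj(c,np.array([[*p,.016]]))[0],6); print(n,b[1],unproj(c,b[0],.017).round(4))
# trough hole pair and yaw
w=[blob(c["image"],proj(c,np.array([[*q,.016]]))[0],6) for q in ((.6025-.0037,.2884-.02),(.6025+.0037,.2884+.02))]
print([(unproj(c,b[0],.017).round(4),b[1]) for b in w])
mk=clay(c["image"],1.6)
q=cam("top"); 
for n,p in(("mug",(.4341,-.3434)),("candle",(.6034,-.3606))):
    try: run(q,clay(q["image"]),[(n,proj(q,np.array([[*p,.06]]))[0])])
    except Exception as e: print(n,e)
```

```text
small 55.703125 [0.5077 0.3069]
large 42.875 [0.4847 0.1814]
square 52.125 [0.5762 0.1633]
[(array([0.5979, 0.2698]), np.float64(57.984375)), (array([0.6056, 0.3092]), np.float64(61.859375))]
mug [ 0.4342 -0.3436] 8.9 0.94
candle [ 0.6034 -0.3606] 26.7 0.946
```

```bash
python3 -c "
from plant import robot
print(robot.close_job())"
```

```text
the job is handed in; nothing more can be done
None
```

I set all four pots upright in their matching saucers, each within about 2–3 mm of centre by my camera measurements, left the mug and candle holder unmoved, and handed the job in at about 38 s; no verdict was shown.

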